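Weigh the tin of couplings on the two-pan balance

TASK

Weigh the green tin that stands on the bench balance: put one or both of the 200 g brass weights, whichever it takes, on the empty pan and slide the brass poise along the beam until the beam stays level by itself, the red pointer on the green mark. Leave the tin standing on its pan, any weight you do not need standing upright on the bench, and the tools around alone.

Things in the scene. Friction and masses are not known exactly. Their poses are not given: they have to be found in the camera images.
- balance: Blue two-pan balance, base 310 mm along the beam (its y axis, towards the tin's pan), 100 mm deep, 52 mm high; origin under its middle. Pivot 80 mm above the bench; pans centred 130 mm either side of it. The pans always stay horizontal, and where on a pan a load stands makes no difference. Empty, with the poise in the middle, it is level.
- beam (a joint): Tilt of the beam, rad. 0 = level, red pointer on the green mark; positive = the tin's pan low, the weights' pan high; stops at +-0.14. Self-centring and damped: settles about 1 s after a change. 0.01 rad means about 8 g of imbalance (too heavy on the tin's side if positive); beyond about 115 g the beam lies on its stop.
- poise (a joint): Place of the 300 g brass poise on the beam, m. 0 = middle, above the pivot; positive = towards the weights' pan, where it adds to the weights; ends at +-0.045. 10 mm of travel count as 23 g on a pan (104 g at either end). About 1.5 N slides it; it stays where it is left.
- poise_tab (a point): Point on the black thumb tab of the poise, 72 mm above the pivot (152 mm above the bench when level). The tab is a plate 10 mm along the beam, 30 mm across; it reaches 17 mm above this point and is free down to 29 mm below, where the brass block (34 mm across, 30 mm along) begins. Push it along the beam. x axis across the beam, away from the robot; y along it, towards the tin's pan; leans with the beam.
- pan_weights_top (a point): Centre of the upper face of the empty aluminium pan for the weights, on the robot's right: 125 mm across the beam (its x axis, away from the robot), 100 mm along the beam (its y axis, towards the tin's pan), flat, 4 mm thick; 115 mm above the bench when level, rises or sinks by 18 mm.
- pan_tin_top (a point): Centre of the upper face of the other pan, alike, which carries the tin, on the robot's left. Same axes.
- tin_center (a point): Centre of the flat dark-green tin with a gold print, 69 x 99 x 20 mm (x, y, z of its axes), closed; stands on its pan. Its weight is unknown, between 165 and 450 g.
- weight_a_center (a point): Centre (half-way up) of a brass slab weight of 200 g: foot plate 64 x 34 mm (its x, y), 8 mm thick, with a solid bar handle on top along its x axis, 56 mm long, 12 mm wide, up to 42 mm above its underside. z axis up. Underside 21 mm below this point. Grip it across the handle, from above.
- weight_b_center (a point): The second brass slab weight, the same as the first, also 200 g.
- weight_a: The first brass weight; origin at the centre of its underside.
- weight_b: The second brass weight; origin at the centre of its underside.
- tin: The tin; origin at the centre of its underside.
- multimeter: Yellow multimeter, 133 x 69 x 41 mm, a bystander; origin at the centre of its underside.
- pliers: Flat-nose pliers with red handles, 47 x 151 x 11 mm, a bystander.
- wood_block: Beech block, 34 x 62 x 26 mm, a bystander.
- screwdriver: Orange-handled screwdriver, 24 x 162 x 24 mm, a bystander.
Mind the look-alikes: they are no part of the job. What is shaped like the weight_a but black or blue is not meant.

How it is judged (in metres and radians):
At the end, for the whole second after the job is handed in: The beam is at rest and level within 0.025 rad; the tin stands flat on its pan (its centre within 60 mm across and 50 mm along the beam of the pan's centre); each weight stands upright (within 0.15 rad) and at rest, either on the weights' pan (centre within the plate) or on the bench (value of joint beam between -0.025 and 0.025 rad and velocity of joint beam between -0.03 and 0.03 rad/s and x of tin_center in the frame of pan_tin_top between -0.06 and 0.06 m and y of tin_center in the frame of pan_tin_top between -0.05 and 0.05 m and z of tin_center in the frame of pan_tin_top between -0.002 and 0.022 m and angle between tin_center's own z axis and vertical below 0.1 rad and linear speed of each of tin, weight_a, weight_b below 0.02 m/s and ((x of weight_a_center in the frame of pan_weights_top between -0.06 and 0.06 m and y of weight_a_center in the frame of pan_weights_top between -0.05 and 0.05 m and z of weight_a_center in the frame of pan_weights_top between 0.009 and 0.033 m) or height (world z) of weight_a_center below 0.035 m) and angle between each of weight_a_center, weight_b_center's own z axis and vertical below 0.15 rad and ((x of weight_b_center in the frame of pan_weights_top between -0.06 and 0.06 m and y of weight_b_center in the frame of pan_weights_top between -0.05 and 0.05 m and z of weight_b_center in the frame of pan_weights_top between 0.009 and 0.033 m) or height (world z) of weight_b_center below 0.035 m)); the robot touches nothing.
It fails at once if the yellow multimeter is displaced by more than 30 mm (distance of multimeter from where it was at the start of the episode above 0.03 m).
It fails at once if the red-handled pliers is displaced by more than 30 mm (distance of pliers from where it was at the start of the episode above 0.03 m).
It fails at once if the wooden block is displaced by more than 30 mm (distance of wood_block from where it was at the start of the episode above 0.03 m).
It fails at once if the orange screwdriver is displaced by more than 30 mm (distance of screwdriver from where it was at the start of the episode above 0.03 m).
It also fails if it takes over 72 s, if anything falls off the work surface, if the arm or the gripper's body presses on something with over 40 N, if the wrist force passes 120 N, or if a joint passes its speed limit or range.

ROBOT

A 6-joint arm with a two-finger parallel gripper is mounted at the origin on a cart in front of the work surface, level with it; the furniture and walls round the work are solid. World frame = base frame: x ahead of the robot, y to its left, z up, the work surface at z = 0. Lengths are in mm, angles in rad, forces in N, time in s.
With the tool pointing down it reaches from about 300 to 875 mm from the base axis. Payload 4.2 kg.
Tool frame: the origin (TCP) lies on the centre line of the jaws, within the pads' length; the fingertips stand 25 mm ahead of it and the grasp point (between the pads) lies 6 mm ahead of it; z points along the fingers, y is the line along which they close (so a half turn about z gives the same grasp; the last joint's range is limited). The gripper opens to 85 mm and grips with 20 to 120 N. Pads are 22 mm wide; open, the fingers measure 114 mm over their backs; the gripper's body (76 mm by 85 mm) begins 54 mm behind the grasp point. The pads swing forward as they close: fully open they stand 13 mm farther back than shut.
Start: joints at [1.191, 0.32, 1.565, -0, 1.257, -0.02], TCP at [202.452, 538.193, 256.338] pointing down, gripper open.
Joint ranges: [-3.11, 3.11], [-0.84, 2.01], [0.21, 2.61], [-1.34, 4.49], [0.05, 2.63], [-2.56, 2.56]. Speed limits (rad/s): [2.57, 2.57, 3.14, 3.14, 3.14, 3.14].

INTERFACE

Orientations are given as [roll, pitch, yaw] about the fixed x, y, z axes, in that order (R = Rz(yaw) Ry(pitch) Rx(roll)).
In Python, from rig import * gives the robot as it stands.
- The arm moves only by the tool send_rows, never from a script. Its argument "targets" is a list that holds one entry, the list of rows, each a list of 5 numbers: the shift along the tool's x, y, z in units of 25 mm (1.0 is 25 mm), then the turn about the tool's z in units of 5 degrees (1.0 is 5 degrees), then the opening, from -1 (shut) to 1 (fully open). A call has 1 to 20 rows; each row shifts and turns the commanded pose from where the row before left it, along the tool's axes as they then stand; what a row does not reach is not made up. A row lasts 1/12 s, in which the tool goes at most 41.7 mm and 7.16 degrees, less where a joint would pass 70% of its speed; a pose out of reach is approached as far as the arm can. A call is refused whole if a number of a shift passes 1 or a number of a turn 1, either way. A call with a gripper value outside its range is refused whole. The fingers move at their own pace and stop on an object; the grip force is fixed at half the most. Time passes only in rows, so rows that do not move let the fingers close. It gives the time, the measured TCP pose, the force, the opening and the grip force at its end, in the units of the state.
- observe(): the state, without advancing time (a new reading comes with each control period).
- read_camera(name): name is "scene" or "top"; returns a dict with "img" (384x512x3 uint8, blue, green, red), "fx", "fy", "cx", "cy" (pixels), "dist_coeffs" ([k1, k2, p1, p2, k3] as OpenCV has them; the pictures are not rectified), "R" (3x3) and "t" (3): a world point X has camera coordinates R X + t. Camera axes: x right, y down, z forward; pixel columns grow to the right and rows downward; lengths in mm; the calibration is good to about 2 mm. A picture is of the moment at which its call begins. There is no depth.
- job_done(): hands the job in; it is judged then, once.
The state is a dict: "time_s": time; "joint_pos": joint angles; "dq": joint speeds; "joint_torque": joint torques, N m; "ee_pos": TCP position; "eef_rot": TCP orientation; "contact_force": force on the tool from outside, world axes, zero at the start; "ft_torque": the same for the moment, N m; "finger_gap": finger opening in mm; "grip_force": force on a finger pad.
Only numpy, scipy, OpenCV 4.12 (cv2) and the standard library are available. Lean on these libraries where they do the work, as an engineer would, in place of code of your own. Each camera call takes 0.05 s, during which the arm holds its last target. There are 200 camera calls.

## Working session

There is one attempt and no reset: what is moved stays moved. The work goes in short steps, Python scripts to look and compute and a tool call to move; the robot and the scene stay as the last step left them, time stands still between calls to the robot, and variables do not carry over. Pictures are saved under pics/ and viewed, at most 10 in all, crops included, and the job is handed in when it is done.

Besides the shell and the picture viewer there is one more tool, called as name([rows], argument=value, ...), one row to a line, values as JSON. send_rows: Moves the arm, as the interface text tells. Its arguments: {"type":"object","properties":{"targets":{"type":"array","items":{"type":"array","items":{"type":"array","items":{"type":"number"}}}}},"required":["targets"]}

```bash
mkdir -p pics; cat > h.py <<'E'
from rig import *
import numpy as np, cv2
def ray(c,px):
    K=np.array([[c['fx'],0,c['cx']],[0,c['fy'],c['cy']],[0,0,1]])
    u=cv2.undistortPoints(np.array([[px]],float),K,np.array(c['dist_coeffs'],float))[0,0]
    R=np.array(c['R']);t=np.array(c['t']); return -R.T@t, R.T@np.array([u[0],u[1],1.])
def onplane(c,px,z):
    o,d=ray(c,px); return o+d*(z-o[2])/d[2]
def proj(c,X):
    K=np.array([[c['fx'],0,c['cx']],[0,c['fy'],c['cy']],[0,0,1]])
    return cv2.projectPoints(np.array([X],float),cv2.Rodrigues(np.array(c['R']))[0],np.array(c['t'],float),K,np.array(c['dist_coeffs'],float))[0][0,0]
def tri(c1,p1,c2,p2):
    o1,d1=ray(c1,p1);o2,d2=ray(c2,p2)
    s=np.linalg.lstsq(np.c_[d1,-d2],o2-o1,rcond=None)[0]
    a,b=o1+s[0]*d1,o2+s[1]*d2; return (a+b)/2,np.linalg.norm(a-b)
E
python3 - <<'E'
from h import *
a=read_camera("top");b=read_camera("scene")
for n,c in(("top",a),("scene",b)):
    cv2.imwrite(f"pics/{n}0.png",cv2.resize(c['img'],(800,600),interpolation=cv2.INTER_CUBIC))
    print(n,-np.array(c['R']).T@np.array(c['t']),c['fx'])
print(observe())
E
```

```text
top [ 337.74020944    2.55271545 1154.66810858] 425.877472773081
scene [-185.04926711 -586.82690653  973.43095853] 488.05281880179507
{'time_s': 0.1, 'joint_pos': array([ 1.19096745e+00,  3.20212763e-01,  1.56556226e+00, -2.18045589e-05,
        1.25742677e+00, -2.00383870e-02]), 'dq': array([ 2.09259545e-04, -6.61376718e-04, -4.05247935e-03, -9.61900186e-05,
        1.38458617e-03, -1.32041851e-04]), 'joint_torque': array([-1.06358002e-03, -4.16405654e+01, -2.34706825e+01, -6.14542341e-05,
        4.84243894e-03,  1.10132967e-05]), 'ee_pos': array([202.32260555, 537.80281223, 255.57302229]), 'eef_rot': array([-3.13998342e+00, -1.15147628e-05,  2.78180889e+00]), 'contact_force': array([0.26805534, 0.12966188, 0.08117806]), 'ft_torque': array([0.02527193, 0.03763071, 0.03151253]), 'grip_force': 0.0, 'finger_gap': 85.31236254295646}
```

View pics/top0.png

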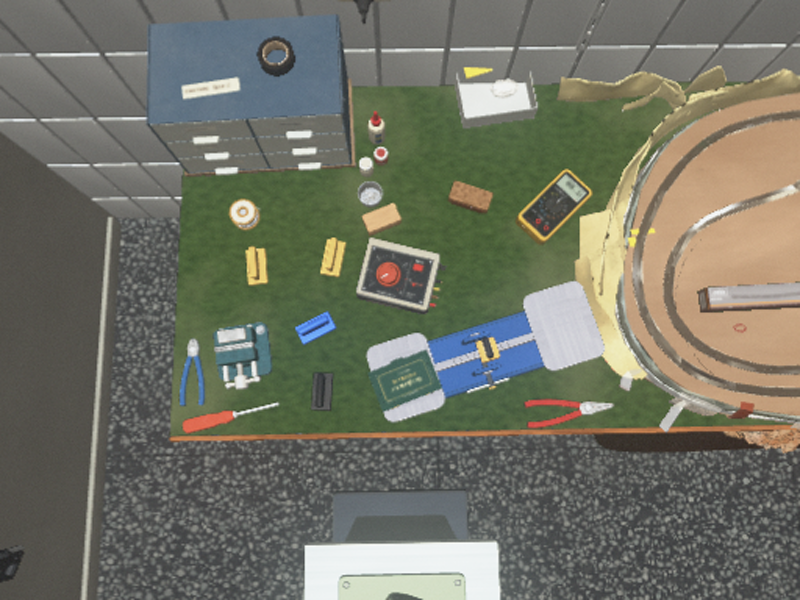

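View pics/scene0.png

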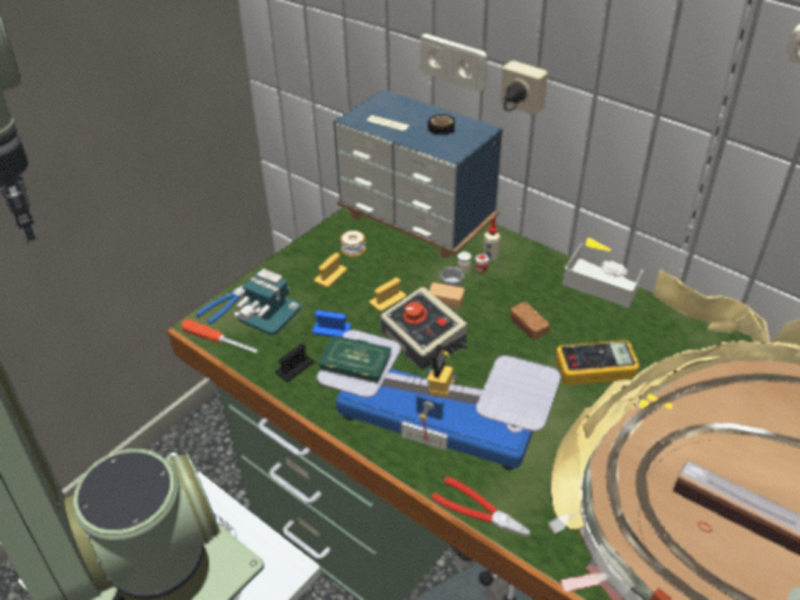

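Top view (800x600): brass weights at (257,266) and (333,257), tin's pan (405,377), empty pan (563,325), poise (487,348), multimeter (555,205), wood block (382,218). The black (321,390) and blue (316,327) blocks are the look-alikes. In the scene view the same weights are at (330,270) and (388,294), the poise at (440,372).

```bash
python3 - <<'E'
from h import *
a=read_camera("top");b=read_camera("scene")
def blob(c,x0,y0,x1,y1,lo,hi):
    x0,y0,x1,y1=[int(v/1.5625) for v in(x0,y0,x1,y1)]
    h=cv2.cvtColor(c['img'],cv2.COLOR_BGR2HSV)[y0:y1,x0:x1]
    m=cv2.inRange(h,lo,hi);k=max(cv2.findContours(m,0,2)[0],key=cv2.contourArea)
    r=cv2.minAreaRect(k);M=cv2.moments(k)
    return np.array([M['m10']/M['m00']+x0,M['m01']/M['m00']+y0]),cv2.boxPoints(r)+[x0,y0],r
Y=((15,90,90),(35,255,255))
for n,w,s in(("A",(235,235,280,295),(305,245,355,295)),("B",(310,230,352,285),(362,270,412,315))):
    ca,ba,ra=blob(a,*w,*Y);cb,_,_=blob(b,*s,*Y)
    print(n,ca,ra[1],tri(a,ca,b,cb),onplane(a,ca,25)[:2]);P=np.array([onplane(a,p,25)[:2] for p in ba])
    e=[P[1]-P[0],P[2]-P[1]];
    for v in e:print("  edge",np.linalg.norm(v).round(1),np.degrees(np.arctan2(v[1],v[0])).round(1))
G=((0,0,130),(179,50,255))
c,bx,r=blob(a,520,275,610,375,*G);cs,_,_=blob(b,475,350,565,435,*G)
print("pan",c,tri(a,c,b,cs),onplane(a,c,133));P=np.array([onplane(a,p,133)[:2] for p in bx])
for v in(P[1]-P[0],P[2]-P[1]):print("  edge",np.linalg.norm(v).round(1),np.degrees(np.arctan2(v[1],v[0])).round(1))
c,bx,r=blob(a,365,325,450,425,(60,60,20),(100,255,120));print("tin?",c,r,onplane(a,c,110))
B=((100,120,80),(125,255,255))
c,bx,r=blob(a,425,305,545,400,*B);print("base",c,onplane(a,c,52),[onplane(a,p,52)[:2].round() for p in bx])
def crop(c,x0,y0,x1,y1,k):
    i=c['img'][int(y0/1.5625):int(y1/1.5625),int(x0/1.5625):int(x1/1.5625)];return cv2.resize(i,(400,400*i.shape[0]//i.shape[1]),interpolation=cv2.INTER_CUBIC)[:600]
i1=crop(a,360,270,620,430,0);i2=crop(b,310,330,570,490,0);i3=crop(a,220,200,480,360,0);i4=crop(b,300,240,560,400,0)
h=min(x.shape[0] for x in(i1,i2,i3,i4));cv2.imwrite("pics/c1.png",np.vstack([np.hstack([i1[:h],i2[:h]]),np.hstack([i3[:h],i4[:h]])]))
E
```

```text
A [163.83702442 169.82850653] (25.21070098876953, 13.436838150024414) (array([620.85274415, 247.8837688 ,  15.35954734]), np.float64(0.19126183880348116)) [618.38591588 245.87058142]
  edge 36.7 -87.0
  edge 71.0 -175.0
B [212.87366548 164.51957295] (13.13978099822998, 24.71063232421875) (array([633.26215315, 113.64646482,  15.14722226]), np.float64(1.179676946387172)) [631.1491895  112.29622656]
  edge 69.4 -10.7
  edge 36.3 -102.6
pan [359.83214491 208.27719039] (array([ 488.68742831, -256.48550889,  125.91795733]), np.float64(0.5611501655346508)) [ 487.84818058 -254.91180214  133.        ]
  edge 127.7 -72.4
  edge 128.2 -165.7
tin? [258.24674446 243.35802469] ((25.05172348022461, 34.879310607910156), (26.554431915283203, 40.66727828979492), 68.19859313964844) [408.99337037  -7.10247854 110.        ]
base [313.62115488 235.96438208] [ 429.51059318 -151.08331341   52.        ] [array([426., -62.]), array([ 476., -228.]), array([ 433., -239.]), array([384., -75.])]
```

View pics/c1.png

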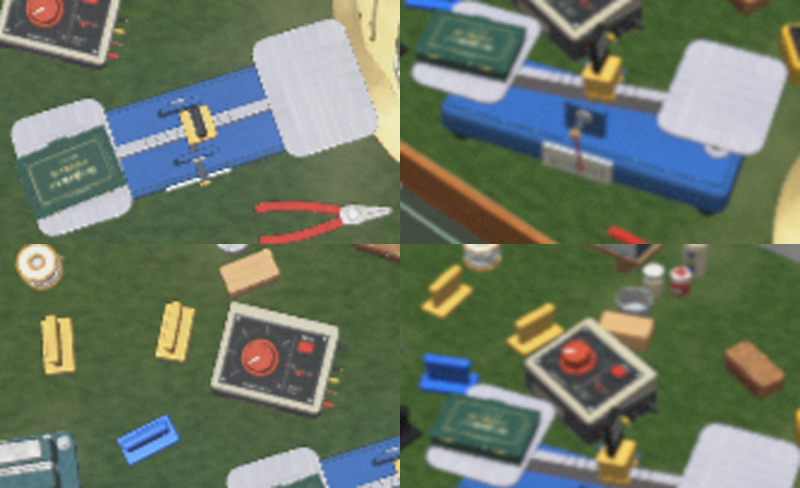

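The crop confirms both weights stand with handles roughly along x. A is at (620,248) turned 5°, B at (633,113) turned about −11°, the pan at (488,−256) with the balance turned about 16.5°. The tin's pan is low. I'll move over A.

send_rows([
  [[0,0,0,-1,0],[0,0,0,-1,0],[0,0,0,-1,0],[0,0,0,-1,0],[0,0,0,-1,0]],
])

```text
time_s: 0.62
ee_pos: [202.4, 538.1, 256.1]
eef_rot: [-3.141, -0.0, -3.061]
contact_force: [-0.1, 0.5, -0.0]
finger_gap: 43.0
grip_force: 0.0
```

send_rows([
  [[-0.92,-0.77,0,0,0],[-0.92,-0.77,0,0,0],[-0.92,-0.77,0,0,0],[-0.92,-0.77,0,0,0],[-0.92,-0.77,0,0,0],[-0.92,-0.77,0,0,0],[-0.92,-0.77,0,0,0],[-0.92,-0.77,0,0,0],[-0.92,-0.77,0,0,0],[-0.92,-0.77,0,0,0],[-0.92,-0.77,0,0,0],[-0.92,-0.77,0,0,0],[-0.92,-0.77,0,0,0],[-0.92,-0.77,0,0,0],[-0.92,-0.77,0,0,0],[-0.92,-0.77,0,0,0],[-0.92,-0.77,0,0,0],[0,0,1,0,0],[0,0,1,0,0],[0,0,1,0,0]],
])

```text
time_s: 2.28
ee_pos: [617.9, 241.1, 180.3]
eef_rot: [3.141, 0.001, -3.066]
contact_force: [-0.2, 0.2, 0.1]
finger_gap: 42.7
grip_force: 0.0
```

```bash
cat >> h.py <<'E'
def go(x,y,z,yaw):
    o=observe();p=np.array(o['ee_pos']);w=o['eef_rot'][2]
    dyaw=(np.degrees(w)-yaw+180)%360-180
    w2=np.radians(yaw);d=np.array([x,y,z])-p
    print("t",round(o['time_s'],2),"pos",p.round(1),"yaw",np.degrees(w).round(2),"roll,pitch",np.array(o['eef_rot'])[:2].round(3),"gap",round(o['finger_gap'],1),"F",np.array(o['contact_force']).round(1),"grip",round(o['grip_force'],1))
    for lab,v in(("turn-first",w2),("no-turn",w)):
        print(lab,"units:",np.round([(d[0]*np.cos(v)+d[1]*np.sin(v))/25,(d[0]*np.sin(v)-d[1]*np.cos(v))/25,-d[2]/25,dyaw/5],2))
E
python3 - <<'E'
from h import *
go(620.5,247.5,37,185)
E
```

```text
t 2.28 pos [617.9 241.1 180.3] yaw -175.69 roll,pitch [3.141e+00 1.000e-03] gap 42.7 F [-0.2  0.2  0.1] grip 0.0
turn-first units: [-0.13  0.25  5.73 -0.14]
no-turn units: [-0.12  0.25  5.73 -0.14]
```

send_rows([
  [[-0.12,0.25,1,-0.14,0],[0,0,1,0,0],[0,0,1,0,0],[0,0,1,0,0],[0,0,0.9,0,0],[0,0,0.8,0,0],[0,0,0,0,0],[0,0,0,0,-1],[0,0,0,0,-1],[0,0,0,0,-1],[0,0,0,0,-1],[0,0,0,0,-1],[0,0,0,0,-1]],
])

```text
time_s: 3.37
ee_pos: [620.9, 248.7, 40.6]
eef_rot: [3.141, 0.003, -3.053]
contact_force: [0.3, 0.2, 5.2]
finger_gap: 10.8
grip_force: 61.0
```

```bash
python3 - <<'E'
from h import *
go(488.5-6.2,-256+21,240,196.5)
c=read_camera("top");b=read_camera("scene")
p=np.array(observe()['ee_pos'])
def cr(c,h=50):
    u,v=np.clip(proj(c,[p[0],p[1],30]).astype(int),h,400);i=c['img'][max(v-h,0):v+h,u-h:u+h];return cv2.resize(i,(400,400),interpolation=cv2.INTER_CUBIC)
cv2.imwrite("pics/g1.png",np.hstack([cr(c),cr(b)]))
E
```

```text
t 3.37 pos [620.9 248.7  40.6] yaw -174.91 roll,pitch [3.141e+00 3.000e-03] gap 10.8 F [0.3 0.2 5.2] grip 61.0
turn-first units: [ 10.81 -16.98  -7.97  -2.28]
no-turn units: [  7.24 -18.78  -7.97  -2.28]
```

View pics/g1.png

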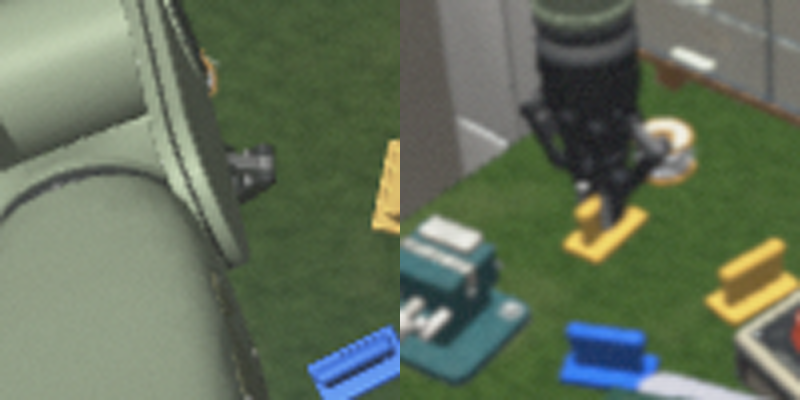

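Weight A is held (scene crop: fingers on the handle at (608,215)). I'll lift, turn and carry it to the pan.

send_rows([
  [[0,0,-1,0,-1],[0,0,-1,0,-1],[0,0,-1,0,-1],[0,0,-1,0,-1],[0,0,-1,0,-1],[0,0,-1,-0.76,-1],[0,0,-1,-0.76,-1],[0,0,-1,-0.76,-1]],
])

```text
time_s: 4.13
ee_pos: [619.2, 248.0, 239.5]
eef_rot: [-3.142, -0.001, -2.851]
contact_force: [0.6, 0.4, -1.9]
finger_gap: 11.0
grip_force: 59.8
```

send_rows([
  [[0.54,-0.85,0,0,-1],[0.54,-0.85,0,0,-1],[0.54,-0.85,0,0,-1],[0.54,-0.85,0,0,-1],[0.54,-0.85,0,0,-1],[0.54,-0.85,0,0,-1],[0.54,-0.85,0,0,-1],[0.54,-0.85,0,0,-1],[0.54,-0.85,0,0,-1],[0.54,-0.85,0,0,-1],[0.54,-0.85,0,0,-1],[0.54,-0.85,0,0,-1],[0.54,-0.85,0,0,-1],[0.54,-0.85,0,0,-1],[0.54,-0.85,0,0,-1],[0.54,-0.85,0,0,-1],[0.54,-0.85,0,0,-1],[0.54,-0.85,0,0,-1],[0.54,-0.85,0,0,-1],[0.54,-0.85,0,0,-1]],
])

```text
time_s: 5.8
ee_pos: [480.5, -236.8, 238.4]
eef_rot: [3.141, -0.001, -2.854]
contact_force: [1.1, -1.2, -2.4]
finger_gap: 11.2
grip_force: 59.9
```

send_rows([
  [[0,0,0,0,-1],[0,0,0,0,-1]],
])

```text
time_s: 5.97
ee_pos: [480.7, -236.6, 238.3]
eef_rot: [3.14, -0.001, -2.856]
contact_force: [0.3, 1.1, -2.1]
finger_gap: 10.5
grip_force: 59.8
```

```bash
python3 - <<'E'
from h import *
go(488.5-6.2,-256+21,176,196.5)
c=read_camera("top");b=read_camera("scene")
def cr(c,h=60):
    u,v=np.clip(proj(c,[482,-235,150]).astype(int),h,500);i=c['img'][max(v-h,0):v+h,u-h:u+h];return cv2.resize(i,(400,400),interpolation=cv2.INTER_CUBIC)
cv2.imwrite("pics/g2.png",np.hstack([cr(c),cr(b)]))
E
```

```text
t 5.97 pos [ 480.7 -236.6  238.3] yaw -163.66 roll,pitch [ 3.14e+00 -1.00e-03] gap 10.5 F [ 0.3  1.1 -2.1] grip 59.8
turn-first units: [-0.08  0.04  2.49 -0.03]
no-turn units: [-0.08  0.04  2.49 -0.03]
```

View pics/g2.png

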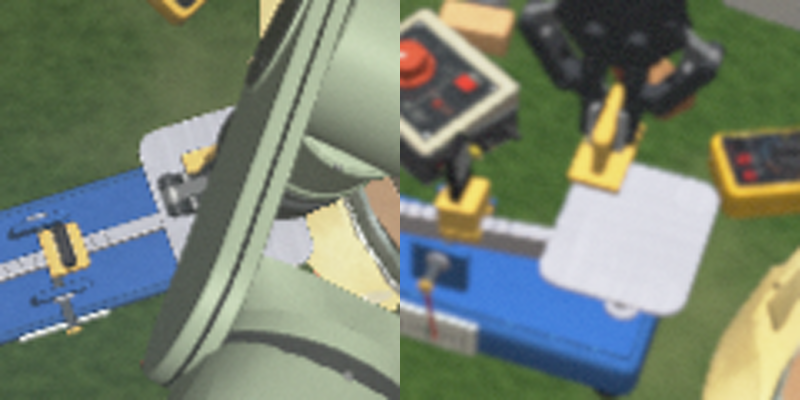

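Weight A hangs upright over the pan's inner half (scene crop (605,160)). I'll lower and release it.

send_rows([
  [[-0.05,0,0.6,0,-1],[0,0,0.6,0,-1],[0,0,0.5,0,-1],[0,0,0.4,0,-1],[0,0,0.3,0,-1],[0,0,0.1,0,-1],[0,0,0.1,0,-1],[0,0,0,0,-1]],
])

```text
time_s: 6.73
ee_pos: [483.0, -235.3, 173.9]
eef_rot: [3.141, 0.0, -2.854]
contact_force: [-0.4, -0.1, -1.8]
finger_gap: 10.7
grip_force: 60.0
```

```bash
python3 - <<'E'
from h import *
go(488.5-6.2,-256+21,174,196.5)
E
```

```text
t 6.73 pos [ 483.  -235.3  173.9] yaw -163.5 roll,pitch [3.141 0.   ] gap 10.7 F [-0.4 -0.1 -1.8] grip 60.0
turn-first units: [ 0.02  0.02 -0.    0.  ]
no-turn units: [ 0.02  0.02 -0.    0.  ]
```

Force is still the hanging weight (−1.8 N), so I'll keep lowering in small steps.

send_rows([
  [[0,0,0.12,0,-1],[0,0,0,0,-1],[0,0,0,0,-1]],
])

```text
time_s: 6.98
ee_pos: [483.2, -235.8, 171.4]
eef_rot: [-3.141, 0.001, -2.854]
contact_force: [0.7, 0.1, 0.5]
finger_gap: 11.2
grip_force: 60.1
```

send_rows([
  [[0,0,0.12,0,-1],[0,0,0,0,-1],[0,0,0,0,-1]],
])

```text
time_s: 7.23
ee_pos: [483.0, -235.8, 167.9]
eef_rot: [-3.141, 0.001, -2.854]
contact_force: [0.0, -0.9, 0.7]
finger_gap: 10.9
grip_force: 60.2
```

send_rows([
  [[0,0,0,0,-0.2],[0,0,0,0,-0.2],[0,0,0,0,-0.2],[0,0,-0.5,0,-0.2],[0,0,-1,0,-0.2],[0,0,-1,0,-0.2],[0,0,-1,0,-0.2],[-1,0,-1,0,-0.2],[-1,0.5,0,0,-0.2],[-1,1,0,0,-0.2],[-1,1,0,0,-0.2],[-0.5,1,0,0,-0.2],[-0.5,1,0,0,-0.2],[0,1,0,0,-0.2],[0,1,0,0,-0.2],[0,1,0,0,-0.2],[0,1,0,0,-0.2],[0,1,0,0,-0.2]],
])

```text
time_s: 8.73
ee_pos: [534.6, 28.9, 280.2]
eef_rot: [3.141, -0.0, -2.854]
contact_force: [-0.8, 0.2, -0.1]
finger_gap: 34.4
grip_force: 0.0
```

```bash
python3 - <<'E'
from h import *
go(633,113,150,169)
c=read_camera("top");b=read_camera("scene")
i=c['img'][165:285,210:410];j=b['img'][180:320,180:400]
cv2.imwrite("pics/p3.png",np.vstack([cv2.resize(i,(500,300),interpolation=cv2.INTER_CUBIC),cv2.resize(j,(500,300),interpolation=cv2.INTER_CUBIC)]))
E
```

```text
t 8.73 pos [534.6  28.9 280.2] yaw -163.52 roll,pitch [ 3.141 -0.   ] gap 34.4 F [-0.8  0.2 -0.1] grip 0.0
turn-first units: [-3.22  4.06  5.21  5.5 ]
no-turn units: [-4.73  2.11  5.21  5.5 ]
```

View pics/p3.png

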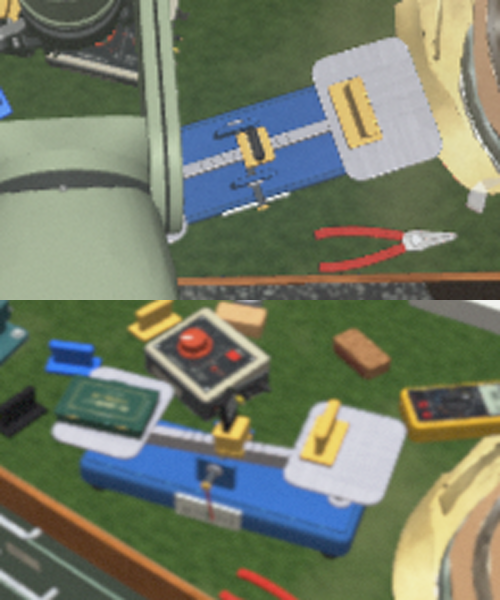

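Top half: weight A stands on the empty pan at (355,112). The poise tab still leans towards the tin. I'll compare the pan's height with the first picture.

```bash
cat >> h.py <<'E'
def panbox(im):
    h=cv2.cvtColor(im,cv2.COLOR_BGR2HSV)[215:290,300:365]
    m=cv2.inRange(h,(0,0,130),(179,50,255));k=max(cv2.findContours(m,0,2)[0],key=cv2.contourArea)
    x=k[:,0,0]+300;y=k[:,0,1]+215;return x.min(),x.max(),y.min(),y.max()
E
python3 - <<'E'
from h import *
print(panbox(cv2.resize(cv2.imread("pics/scene0.png"),(512,384),interpolation=cv2.INTER_AREA)))
b=read_camera("scene");print(panbox(b['img']))
for z in(133,115,97): print(z,proj(b,[488.5,-256,z]),proj(b,[427,-274,z]))
E
```

```text
(np.int32(300), np.int32(358), np.int32(227), np.int32(275))
(np.int32(300), np.int32(358), np.int32(227), np.int32(275))
133 [331.8406185  249.10024543] [323.83176754 269.68511923]
115 [331.11158255 254.26284896] [323.15678209 274.80451106]
97 [330.39615463 259.31007771] [322.49524715 279.80303022]
```

The pan has not moved, so the beam is still on its stop and the second weight is needed.

send_rows([
  [[0,0,0,1,-0.3],[0,0,0,1,-0.3],[0,0,0,1,-0.3],[0,0,0,1,-0.3],[0,0,0,1,-0.3],[0,0,0,0.5,-0.3],[-0.64,0.81,0,0,-0.3],[-0.64,0.81,0,0,-0.3],[-0.64,0.81,0,0,-0.3],[-0.64,0.81,0,0,-0.3],[-0.64,0.81,0,0,-0.3],[0,0,1,0,-0.3],[0,0,1,0,-0.3],[0,0,1,0,-0.3],[0,0,1,0,-0.3],[0,0,1,0,-0.3],[0,0,0.4,0,-0.3],[0,0,0,0,-0.3]],
])

```text
time_s: 10.38
ee_pos: [631.9, 110.6, 142.3]
eef_rot: [-3.139, -0.006, 2.948]
contact_force: [0.1, -0.4, 0.3]
finger_gap: 30.1
grip_force: 0.0
```

```bash
python3 - <<'E'
from h import *
go(633.3,113.6,40.5,168.5)
b=read_camera("scene")
u,v=proj(b,[633,113,60]).astype(int);i=b['img'][v-60:v+40,u-50:u+50]
cv2.imwrite("pics/g4.png",cv2.resize(i,(500,500),interpolation=cv2.INTER_CUBIC))
E
```

```text
t 10.38 pos [631.9 110.6 142.3] yaw 168.93 roll,pitch [-3.139 -0.006] gap 30.1 F [ 0.1 -0.4  0.3] grip 0.0
turn-first units: [-0.03  0.13  4.07  0.09]
no-turn units: [-0.03  0.13  4.07  0.09]
```

View pics/g4.png

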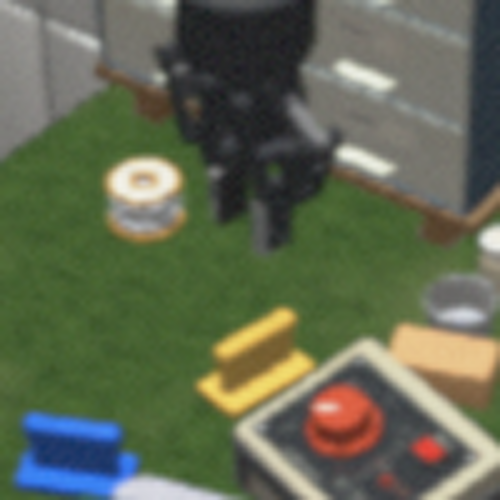

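Fingers at (250,215) stand above weight B at (257,360), clear of the control box. I'll go down and grip.

send_rows([
  [[0,0.13,1,0,-0.3],[0,0,1,0,-0.3],[0,0,0.9,0,-0.3],[0,0,0.7,0,-0.3],[0,0,0.47,0,-0.3],[0,0,0,0,-0.3],[0,0,0,0,-1],[0,0,0,0,-1],[0,0,0,0,-1],[0,0,0,0,-1],[0,0,0,0,-1]],
])

```text
time_s: 11.35
ee_pos: [635.0, 115.1, 45.4]
eef_rot: [3.14, 0.004, 2.949]
contact_force: [0.1, 0.3, 6.0]
finger_gap: 10.3
grip_force: 61.0
```

send_rows([
  [[0,0,-1,0,-1],[0,0,-1,0,-1],[0,0,-1,0,-1],[0,0,-1,0,-1],[0,0,-1,0,-1],[0,0,-1,-1,-1],[0,0,-1,-1,-1],[0,0,-1,-1,-1],[0,0,-0.5,-1,-1],[0,0,0,-1,-1],[0,0,0,-0.6,-1]],
])

```text
time_s: 12.27
ee_pos: [633.7, 115.0, 257.3]
eef_rot: [-3.142, 0.002, -2.841]
contact_force: [0.4, 0.1, -2.0]
finger_gap: 10.8
grip_force: 60.1
```

```bash
python3 - <<'E'
from h import *
go(488.5+6.5,-256-22,250,196.5)
E
```

```text
t 12.27 pos [633.7 115.  257.3] yaw -162.79 roll,pitch [-3.142e+00  2.000e-03] gap 10.8 F [ 0.4  0.1 -2. ] grip 60.1
turn-first units: [  9.78 -13.5    0.29   0.14]
no-turn units: [  9.95 -13.38   0.29   0.14]
```

send_rows([
  [[0.57,-0.79,0,-0.14,-1],[0.57,-0.79,0,0,-1],[0.57,-0.79,0,0,-1],[0.57,-0.79,0,0,-1],[0.57,-0.79,0,0,-1],[0.57,-0.79,0,0,-1],[0.57,-0.79,0,0,-1],[0.57,-0.79,0,0,-1],[0.57,-0.79,0,0,-1],[0.57,-0.79,0,0,-1],[0.57,-0.79,0,0,-1],[0.57,-0.79,0,0,-1],[0.57,-0.79,0,0,-1],[0.57,-0.79,0,0,-1],[0.57,-0.79,0,0,-1],[0.57,-0.79,0,0,-1],[0.57,-0.79,0,0,-1],[0,0,0,0,-1],[0,0,0,0,-1]],
])

```text
time_s: 13.85
ee_pos: [503.8, -279.1, 255.6]
eef_rot: [3.14, -0.0, -2.835]
contact_force: [0.7, 0.3, -2.0]
finger_gap: 11.0
grip_force: 60.1
```

```bash
python3 - <<'E'
from h import *
go(488.5+6.5,-256-22,180,196.5)
E
```

```text
t 13.85 pos [ 503.8 -279.1  255.6] yaw -162.45 roll,pitch [ 3.14 -0.  ] gap 11.0 F [ 0.7  0.3 -2. ] grip 60.1
turn-first units: [0.33 0.14 3.02 0.21]
no-turn units: [0.32 0.15 3.02 0.21]
```

send_rows([
  [[0.33,0.05,0.8,-0.2,-1],[0,0.05,0.8,0,-1],[0,0,0.8,0,-1],[0,0,0.6,0,-1],[0,0,0,0,-1],[0,0,0,0,-1]],
])

```text
time_s: 14.35
ee_pos: [495.9, -277.4, 180.6]
eef_rot: [3.14, -0.001, -2.814]
contact_force: [0.1, -0.9, -2.3]
finger_gap: 10.6
grip_force: 60.1
```

send_rows([
  [[0,0,0.15,0,-1],[0,0,0.1,0,-1],[0,0,0,0,-1],[0,0,0,0,-1]],
])

```text
time_s: 14.68
ee_pos: [496.2, -278.5, 175.3]
eef_rot: [-3.141, 0.001, -2.815]
contact_force: [0.6, 0.2, -1.4]
finger_gap: 10.5
grip_force: 60.2
```

send_rows([
  [[0,0,0.1,0,-1],[0,0,0.1,0,-1],[0,0,0,0,-1],[0,0,0,0,-1]],
])

```text
time_s: 15.02
ee_pos: [495.8, -278.5, 169.6]
eef_rot: [3.141, -0.0, -2.816]
contact_force: [-0.1, 0.2, -0.7]
finger_gap: 10.7
grip_force: 60.2
```

send_rows([
  [[0,0,0.1,0,-1],[0,0,0.1,0,-1],[0,0,0,0,-1],[0,0,0,0,-1]],
])

```text
time_s: 15.35
ee_pos: [495.8, -278.5, 164.5]
eef_rot: [3.141, -0.0, -2.816]
contact_force: [-0.3, -0.0, -1.1]
finger_gap: 10.6
grip_force: 60.3
```

send_rows([
  [[0,0,0.1,0,-1],[0,0,0.1,0,-1],[0,0,0,0,-1],[0,0,0,0,-1]],
])

```text
time_s: 15.68
ee_pos: [495.9, -278.5, 159.5]
eef_rot: [3.141, -0.0, -2.816]
contact_force: [-0.4, 1.1, -0.7]
finger_gap: 10.5
grip_force: 60.3
```

send_rows([
  [[0,0,0.1,0,-1],[0,0,0.1,0,-1],[0,0,0.1,0,-1],[0,0,0,0,-1],[0,0,0,0,-1],[0,0,0,0,-1]],
])

```text
time_s: 16.18
ee_pos: [495.9, -278.4, 152.2]
eef_rot: [3.141, -0.0, -2.815]
contact_force: [0.2, 0.7, 0.2]
finger_gap: 10.6
grip_force: 60.4
```

send_rows([
  [[0,0,0.1,0,-1],[0,0,0,0,-1],[0,0,0,0,-1],[0,0,0,0,-1]],
])

```text
time_s: 16.52
ee_pos: [496.0, -278.6, 149.8]
eef_rot: [-3.142, 0.0, -2.816]
contact_force: [-0.4, 0.7, -0.1]
finger_gap: 11.1
grip_force: 60.4
```

send_rows([
  [[0,0,0,0,-0.3],[0,0,0,0,-0.3],[0,0,0,0,-0.3],[0,0,-0.4,0,-0.3],[0,0,-0.8,0,-0.3],[0,0,-1,0,-0.3],[0,0,-1,0,-0.3],[0,0,-1,0,-0.3],[-1,0.3,-0.4,0,-0.6],[-1,0.8,0,0,-0.6],[-1,1,0,0,-0.6],[-1,1,0,0,-0.6],[-0.5,1,0,0,-0.6],[0,1,0,0,-1],[0,1,0,0,-1],[0,1,0,0,-1],[0,1,0,0,-1],[0,1,0,0,-1],[0,1,0,0,-1],[0,1,0,0,-1]],
])

```text
time_s: 18.18
ee_pos: [513.2, 21.4, 265.8]
eef_rot: [-3.141, 0.001, -2.816]
contact_force: [0.4, 1.1, 0.2]
finger_gap: 0.1
grip_force: 0.0
```

```bash
python3 - <<'E'
from h import *
c=read_camera("top");b=read_camera("scene");go(452,-132,155,196.5)
print(panbox(b['img']))
i=c['img'][165:285,210:410];j=b['img'][180:320,180:400]
cv2.imwrite("pics/p5.png",np.hstack([cv2.resize(i,(400,300),interpolation=cv2.INTER_CUBIC),cv2.resize(j,(400,300),interpolation=cv2.INTER_CUBIC)]))
E
```

```text
t 18.28 pos [512.5  22.9 265.9] yaw -161.12 roll,pitch [3.141e+00 1.000e-03] gap -0.1 F [-0.4 -1.1  0.1] grip 0.0
turn-first units: [ 4.08 -5.25  4.43  0.48]
no-turn units: [ 4.3  -5.08  4.43  0.48]
(np.int32(300), np.int32(357), np.int32(236), np.int32(284))
```

View pics/p5.png

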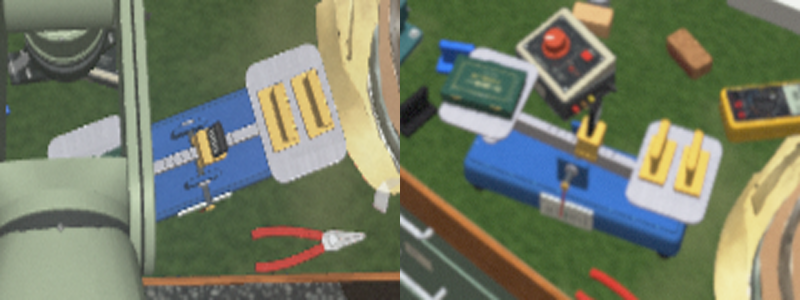

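Both weights stand on their pan (scene (660,155) and (690,165)). The pan is now about 14 mm low, roughly −0.107 rad, so about 86 g too much on the weights' side. The poise has to go about 37 mm towards the tin. I'll locate the tab.

```bash
python3 - <<'E'
from h import *
a=read_camera("top");b=read_camera("scene")
print(panbox(b['img']),tri(a,(318.5,236),b,(287.3,233)))
c=[]
for im,(x0,y0,x1,y1) in((a,(305,220,332,250)),(b,(278,215,300,246))):
    m=(im['img'][y0:y1,x0:x1].max(2)<70).astype(np.uint8)
    n,l,s,cc=cv2.connectedComponentsWithStats(m)
    for k in range(1,n):
        if s[k,4]>15: print(s[k],cc[k]+[x0,y0])
ux=np.array([.959,.284]);uy=np.array([-.284,.959])
P=np.array([452,-132])-8*uy
for z in(169,152): print(z,proj(a,[*P,z]),proj(b,[*P,z]))
T=P;print("tool",T);go(*T,230,196.5)
E
```

```text
(np.int32(300), np.int32(357), np.int32(236), np.int32(284)) (array([ 429.05604406, -156.07654943,  168.04057741]), np.float64(27.003749434372864))
[  0   0  20  28 168] [287.89285714 225.3452381 ]
169 [315.08038534 221.06422785] [282.17169422 224.27974488]
152 [314.08198818 221.92745627] [282.00688323 229.39664602]
tool [ 454.272 -139.672]
t 18.38 pos [513.8  20.6 265.7] yaw -161.23 roll,pitch [-3.141e+00  1.000e-03] gap 0.2 F [ 0.4 -0.2  0.5] grip 0.0
turn-first units: [ 4.1  -5.47  1.43  0.45]
no-turn units: [ 4.32 -5.3   1.43  0.45]
```

```bash
python3 - <<'E'
from h import *
a=read_camera("top");b=read_camera("scene")
print(onplane(a,(318.5,221),162))
print(tri(a,(318.5,221),b,(287.5,231)))
ii=[cv2.resize(im[y-20:y+20,x-20:x+20],(400,400),interpolation=cv2.INTER_CUBIC) for im,x,y in((a['img'],315,222),(b['img'],285,232))]
cv2.imwrite("pics/t6.png",np.hstack(ii))
E
```

```text
[ 455.11590766 -148.70526228  162.        ]
(array([ 457.43896745, -151.38692125,  151.05750722]), np.float64(2.8386272871322156))
```

View pics/t6.png

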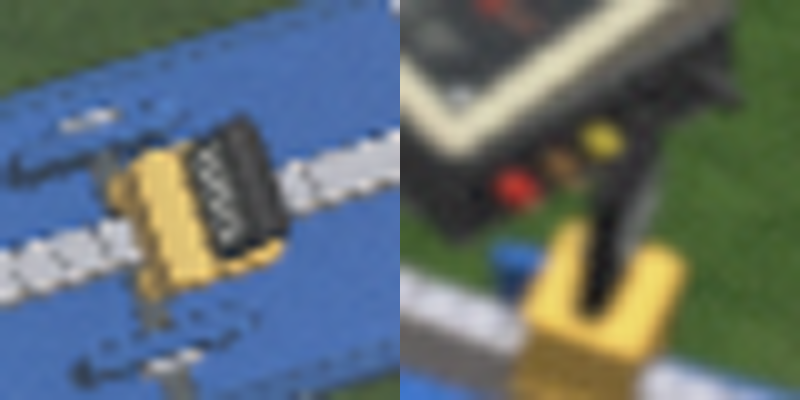

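The tab (top crop, centre about (255,185)) is at about (456,−150) at z 155, leaning to the weights. I'll straddle it with slightly open jaws.

```bash
python3 - <<'E'
from h import *
go(456.5,-150.5,166,196.5)
E
```

```text
t 18.48 pos [514.   19.7 265.3] yaw -161.34 roll,pitch [-3.141e+00  1.000e-03] gap 0.1 F [ 0.5  0.  -0.1] grip 0.0
turn-first units: [ 4.14 -5.88  3.97  0.43]
no-turn units: [ 4.36 -5.72  3.97  0.43]
```

send_rows([
  [[0,0,0,0.43,-0.2],[0.6,-0.84,0,0,-0.2],[0.6,-0.84,0,0,-0.2],[0.6,-0.84,0,0,-0.2],[0.6,-0.84,0,0,-0.2],[0.6,-0.84,0,0,-0.2],[0.6,-0.84,0,0,-0.2],[0.54,-0.84,0,0,-0.2],[0,0,0.8,0,-0.2],[0,0,0.8,0,-0.2],[0,0,0,0,-0.2],[0,0,0,0,-0.2]],
])

```text
time_s: 19.48
ee_pos: [455.8, -150.8, 224.3]
eef_rot: [3.14, -0.002, -2.855]
contact_force: [0.4, -0.3, 0.5]
finger_gap: 33.8
grip_force: 0.0
```

```bash
python3 - <<'E'
from h import *
go(456.5,-150.5,166,196.5)
b=read_camera("scene")
x,y=285,222
cv2.imwrite("pics/t7.png",cv2.resize(b['img'][y-35:y+35,x-35:x+35],(500,500),interpolation=cv2.INTER_CUBIC))
E
```

```text
t 19.48 pos [ 455.8 -150.8  224.3] yaw -163.55 roll,pitch [ 3.14e+00 -2.00e-03] gap 33.8 F [ 0.4 -0.3  0.5] grip 0.0
turn-first units: [-0.03  0.    2.33 -0.01]
no-turn units: [-0.03  0.    2.33 -0.01]
```

View pics/t7.png

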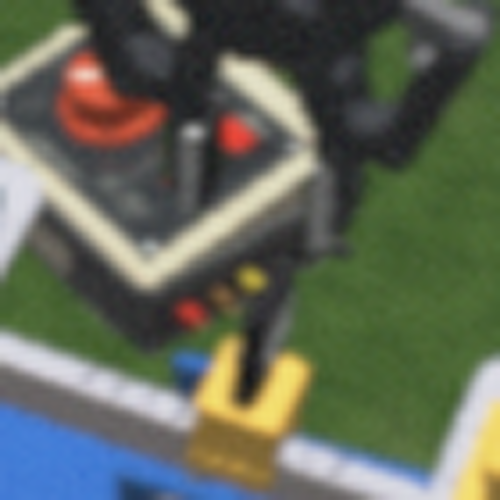

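Fingertips at (190,210) and (325,245) bracket the tab, whose top is at (280,260). I'll go down.

send_rows([
  [[0,-0.08,0.6,0,-0.2],[0,0,0.6,0,-0.2],[0,0,0.5,0,-0.2],[0,0,0.4,0,-0.2],[0,0,0.2,0,-0.2],[0,0,0,0,-0.2]],
])

```text
time_s: 20.03
ee_pos: [457.1, -151.9, 167.4]
eef_rot: [3.141, -0.0, -2.853]
contact_force: [0.1, 0.3, -0.2]
finger_gap: 34.3
grip_force: 0.0
```

send_rows([
  [[0,0.2,0,0,-0.2],[0,0.2,0,0,-0.2],[0,0.2,0,0,-0.2],[0,0.2,0,0,-0.2],[0,0.2,0,0,-0.2],[0,0.2,0,0,-0.2],[0,0.2,0,0,-0.2],[0,0.2,0,0,-0.2],[0,0.2,0,0,-0.2],[0,0,0,0,-0.2],[0,0,0,0,-0.2]],
])

```text
time_s: 20.95
ee_pos: [443.4, -108.3, 167.1]
eef_rot: [3.141, -0.001, -2.852]
contact_force: [0.6, -0.9, 0.3]
finger_gap: 34.1
grip_force: 0.4
```

```bash
python3 - <<'E'
from h import *
go(456.5-.284*55,-150.5+.959*55,166,196.5)
b=read_camera("scene");print(panbox(b['img']))
E
```

```text
t 20.95 pos [ 443.4 -108.3  167.1] yaw -163.43 roll,pitch [ 3.141e+00 -1.000e-03] gap 34.1 F [ 0.6 -0.9  0.3] grip 0.4
turn-first units: [-0.02  0.43  0.04  0.01]
no-turn units: [-0.02  0.43  0.04  0.01]
(np.int32(300), np.int32(358), np.int32(231), np.int32(279))
```

send_rows([
  [[0,-0.2,0,0,-0.2],[0,-0.2,0,0,-0.2],[0,0,0,0,-0.2],[0,0,0,0,-0.2],[0,0,0,0,-0.2],[0,0,0,0,-0.2],[0,0,0,0,-0.2],[0,0,0,0,-0.2],[0,0,0,0,-0.2],[0,0,0,0,-0.2],[0,0,0,0,-0.2],[0,0,0,0,-0.2]],
])

```text
time_s: 22.0
ee_pos: [446.9, -118.3, 167.3]
eef_rot: [3.142, 0.0, -2.853]
contact_force: [-0.2, 0.3, -0.4]
finger_gap: 33.9
grip_force: 0.0
```

```bash
python3 - <<'E'
from h import *
go(456.5-.284*55,-150.5+.959*55,166,196.5)
b=read_camera("scene");print(panbox(b['img']))
E
```

```text
t 22.0 pos [ 446.9 -118.3  167.3] yaw -163.46 roll,pitch [3.142 0.   ] gap 33.9 F [-0.2  0.3 -0.4] grip 0.0
turn-first units: [-0.    0.86  0.05  0.01]
no-turn units: [-0.    0.86  0.05  0.01]
(np.int32(300), np.int32(358), np.int32(234), np.int32(282))
```

send_rows([
  [[0,0.2,0,0,-0.2],[0,0.2,0,0,-0.2],[0,0.2,0,0,-0.2],[0,0.15,0,0,-0.2],[0,0.15,0,0,-0.2],[0,0.15,0,0,-0.2],[0,0.15,0,0,-0.2],[0,0,0,0,-0.2],[0,0,0,0,-0.2],[0,-0.2,0,0,-0.2],[0,-0.2,0,0,-0.2],[0,0,0,0,-0.2],[0,0,0,0,-0.2],[0,0,0,0,-0.2],[0,0,0,0,-0.2],[0,0,0,0,-0.2],[0,0,0,0,-0.2],[0,0,0,0,-0.2],[0,0,0,0,-0.2],[0,0,0,0,-0.2]],
])

```text
time_s: 23.72
ee_pos: [441.2, -99.1, 167.3]
eef_rot: [3.142, 0.0, -2.853]
contact_force: [-0.1, -0.3, -0.0]
finger_gap: 34.3
grip_force: 0.0
```

```bash
python3 - <<'E'
from h import *
go(440,-98,166,196.5)
b=read_camera("scene");print(panbox(b['img']))
E
```

```text
t 23.72 pos [441.2 -99.1 167.3] yaw -163.46 roll,pitch [3.142 0.   ] gap 34.3 F [-0.1 -0.3 -0. ] grip 0.0
turn-first units: [0.03 0.06 0.05 0.01]
no-turn units: [0.03 0.06 0.05 0.01]
(np.int32(300), np.int32(358), np.int32(232), np.int32(280))
```

send_rows([
  [[0,0,-0.5,0,-0.2],[0,0,-1,0,-0.2],[0,0,-1,0,-0.2],[0,0,-1,0,-0.2],[-1,0,0,0,-0.2],[-1,0.5,0,0,-0.2],[-1,1,0,0,-0.2],[-0.5,1,0,0,-0.2],[-0.5,1,0,0,-0.2],[0,1,0,0,-0.2],[0,0,0,0,-0.2],[0,0,0,0,-0.2]],
])

```text
time_s: 24.77
ee_pos: [504.8, 38.0, 254.7]
eef_rot: [-3.141, -0.0, -2.85]
contact_force: [1.0, -0.0, -0.2]
finger_gap: 34.0
grip_force: 0.0
```

```bash
python3 - <<'E'
from h import *
b=read_camera("scene");print(panbox(b['img']),observe()['ee_pos'])
im0=cv2.resize(cv2.imread("pics/scene0.png"),(512,384),interpolation=cv2.INTER_AREA)
g0=cv2.cvtColor(im0,cv2.COLOR_BGR2GRAY);g1=cv2.cvtColor(b['img'],cv2.COLOR_BGR2GRAY)
# pan outline shift since start (pan was at +0.14 then): sub-pixel edge along columns
for x in(325,335,345):
    r=[]
    for g in(g0,g1):
        col=cv2.GaussianBlur(g,(5,5),0)[262:292,x].astype(float);d=np.diff(col);w=np.clip(-d,0,None)
        k=w.argmax();s=slice(max(k-3,0),k+4);r.append(262.5+(w[s]*np.arange(30)[:29][s]).sum()/w[s].sum())
    print("lower edge",x,np.round(r,2),round(r[1]-r[0],2))
for n,(im) in(("start",im0),("now",b['img'])):
    x0,y0,x1,y1=250,255,295,295
    p=im[y0:y1,x0:x1].astype(int);B,G,R=p[...,0],p[...,1],p[...,2]
    for nm,m in(("red",(R>G+40)&(R>B+30)),("green",(G>R+25)&(G>B+15))):
        v,u=np.nonzero(m);print(n,nm,[(int(a+x0),int(c+y0)) for a,c in zip(u,v)])
E
```

```text
(np.int32(300), np.int32(358), np.int32(232), np.int32(280)) [504.94773709  37.14699778 254.77300758]
lower edge 325 [274.18 275.22] 1.03
lower edge 335 [273.71 278.36] 4.64
lower edge 345 [273.84 278.56] 4.72
start red []
start green [(250, 277), (250, 278), (251, 278), (252, 278), (254, 278), (255, 278), (250, 279), (251, 279), (252, 279), (253, 279), (250, 280), (252, 280), (253, 280), (255, 280), (250, 281), (251, 281), (254, 281), (255, 281), (256, 281), (257, 281), (250, 282), (253, 282), (254, 282), (255, 282), (256, 282), (257, 282), (258, 282), (259, 282), (260, 282), (261, 282), (250, 283), (252, 283), (254, 283), (255, 283), (256, 283), (257, 283), (258, 283), (259, 283), (260, 283), (261, 283), (262, 283), (263, 283), (264, 283), (251, 284), (253, 284), (254, 284), (255, 284), (256, 284), (257, 284), (258, 284), (259, 284), (260, 284), (262, 284), (263, 284), (264, 284), (265, 284), (266, 284), (267, 284), (250, 285), (253, 285), (254, 285), (256, 285), (257, 285), (258, 285), (259, 285), (260, 285), (262, 285), (263, 285), (264, 285), (265, 285), (266, 285), (250, 286), 
[... 6797 characters left out ...]
93), (268, 293), (270, 293), (271, 293), (274, 293), (275, 293), (276, 293), (277, 293), (278, 293), (280, 293), (281, 293), (282, 293), (283, 293), (284, 293), (285, 293), (288, 293), (289, 293), (290, 293), (291, 293), (292, 293), (293, 293), (294, 293), (251, 294), (252, 294), (253, 294), (254, 294), (255, 294), (257, 294), (258, 294), (261, 294), (262, 294), (263, 294), (264, 294), (265, 294), (266, 294), (267, 294), (268, 294), (270, 294), (271, 294), (272, 294), (273, 294), (274, 294), (275, 294), (277, 294), (279, 294), (280, 294), (281, 294), (282, 294), (283, 294), (284, 294), (285, 294), (287, 294), (288, 294), (289, 294), (290, 294), (291, 294), (292, 294), (293, 294), (294, 294)]
```

Pan shift 4.7 px of about 5.15 suggests roughly +0.013 rad. I'll cross-check with the pointer and the other pan.

```bash
python3 - <<'E'
from h import *
b=read_camera("scene")
im0=cv2.resize(cv2.imread("pics/scene0.png"),(512,384),interpolation=cv2.INTER_AREA)
for n,im in(("start",im0),("now",b['img'])):
    p=im[262:286,262:288].astype(int);rg=p[...,2]-np.maximum(p[...,1],p[...,0]);gr=p[...,1]-np.maximum(p[...,2],p[...,0])
    print(n)
    for y in range(0,24,2):
        w=np.clip(rg[y]-12,0,None);v=np.clip(gr[y]-5,0,None) 
        f=lambda q:round(float((q*np.arange(262,288)).sum()/q.sum()),1) if q.sum()>8 else None
        print(262+y,"red",f(w),"green",f(v) if y<20 else "-")
g=[cv2.GaussianBlur(cv2.cvtColor(i,cv2.COLOR_BGR2GRAY),(5,5),0).astype(float) for i in(im0,b['img'])]
for x in(212,218,224,230,236,340,345,350):
    r=[]
    for q in g:
        y0=262 if x>300 else 236
        w=np.clip(-np.diff(q[y0:y0+28,x]),0,None);k=w.argmax();s=slice(max(k-3,0),k+4);r.append(y0+.5+(w[s]*np.arange(27)[s]).sum()/w[s].sum())
    print(x,np.round(r,2),round(r[1]-r[0],2))
for P in([488.5,-256],[415,-9]):print([proj(b,[*P,z])[1].round(2) for z in(133,115,97)])
E
```

```text
start
262 red None green None
264 red None green None
266 red 270.1 green None
268 red None green None
270 red None green None
272 red None green None
274 red None green None
276 red 271.7 green None
278 red 272.4 green None
280 red 272.7 green None
282 red 273.1 green -
284 red None green -
now
262 red None green None
264 red None green None
266 red 270.0 green None
268 red None green None
270 red None green None
272 red None green None
274 red None green None
276 red 270.1 green None
278 red 270.2 green None
280 red 270.3 green None
282 red None green -
284 red None green -
212 [247.06 242.73] -4.33
218 [248.71 244.5 ] -4.21
224 [250.61 246.2 ] -4.4
230 [252.53 248.06] -4.47
236 [252.89 248.05] -4.84
340 [274.63 279.2 ] 4.57
345 [273.84 278.54] 4.7
350 [265.52 268.76] 3.25
[np.float64(249.1), np.float64(254.26), np.float64(259.31)]
[np.float64(220.1), np.float64(225.28), np.float64(230.34)]
```

Estimates give +0.013 to +0.02 rad, too near the limit, so I'll bring the poise back about 6 mm.

```bash
cat >> h.py <<'E'
def tilt():
    im=read_camera("scene")['img'];im0=cv2.resize(cv2.imread("pics/scene0.png"),(512,384),interpolation=cv2.INTER_AREA)
    g=[cv2.GaussianBlur(cv2.cvtColor(i,cv2.COLOR_BGR2GRAY),(5,5),0).astype(float) for i in(im0,im)];o=[]
    for x in(212,218,224,230,335,340,345):
        r=[];y0=262 if x>300 else 236
        for q in g:
            w=np.clip(-np.diff(q[y0:y0+28,x]),0,None);k=w.argmax();s=slice(max(k-3,0),k+4);r.append((w[s]*np.arange(27)[s]).sum()/w[s].sum())
        o.append(.14*(1-abs(r[1]-r[0])/(5.15 if x>300 else 5.15)))
    return np.round(o,3)
E
python3 - <<'E'
from h import *
a=read_camera("top");print(tilt())
u,v=proj(a,[443.5,-106.8,160]).astype(int);print("pred",u,v)
m=(a['img'][v-15:v+15,u-20:u+20].max(2)<75).astype(np.uint8)
n,l,s,cc=cv2.connectedComponentsWithStats(m)
for k in range(1,n):
    if s[k,4]>12: print(s[k],cc[k]+[u-20,v-15],onplane(a,cc[k]+[u-20,v-15],160))
go(443.5,-106.8,167,196.5)
E
```

```text
[0.022 0.025 0.02  0.018 0.014 0.016 0.013]
pred 300 226
t 24.97 pos [505.1  36.2 254.8] yaw -163.54 roll,pitch [-3.141  0.   ] gap 34.0 F [ 0.6  0.8 -0.1] grip 0.0
turn-first units: [ 3.99 -4.78  3.51 -0.01]
no-turn units: [ 3.98 -4.79  3.51 -0.01]
```

```bash
python3 - <<'E'
from h import *
go(442.2,-102.2,167,196.5)
a=read_camera("top");print(a['img'][215:238,290:312].max(2)[::3,::3])
E
```

```text
t 24.97 pos [505.1  36.2 254.8] yaw -163.54 roll,pitch [-3.141  0.   ] gap 34.0 F [ 0.6  0.8 -0.1] grip 0.0
turn-first units: [ 3.99 -4.59  3.51 -0.01]
no-turn units: [ 3.98 -4.59  3.51 -0.01]
[[169 177 177 153 163 171 153 127]
 [177 178 103 120  89 108 170 176]
 [179 177  77  85 170 107 165 174]
 [216 226 101  73 159 199 164 197]
 [ 98 225 176  84 212 193 194 140]
 [190 224 184  85  92 161 108 165]
 [174 225 228  58 231 161 126 109]
 [174 138 130 165 174 142 162 171]]
```

Dark tab pixels sit around (299,225) in the top view, matching the prediction (300,226). I'll straddle it again.

send_rows([
  [[0.8,-0.94,0,0,-0.2],[0.8,-0.94,0,0,-0.2],[0.8,-0.94,0,0,-0.2],[0.8,-0.94,0,0,-0.2],[0.8,-0.93,0,0,-0.2],[0,0,0,0,-0.2],[0,0,0,0,-0.2]],
])

```text
time_s: 25.6
ee_pos: [442.0, -105.4, 255.0]
eef_rot: [-3.142, 0.001, -2.857]
contact_force: [0.5, -0.6, 0.4]
finger_gap: 34.2
grip_force: 0.0
```

```bash
python3 - <<'E'
from h import *
go(442.7,-104,167,196.5)
E
```

```text
t 25.6 pos [ 442.  -105.4  255. ] yaw -163.72 roll,pitch [-3.142e+00  1.000e-03] gap 34.2 F [ 0.5 -0.6  0.4] grip 0.0
turn-first units: [-0.04  0.04  3.52 -0.04]
no-turn units: [-0.04  0.04  3.52 -0.04]
```

send_rows([
  [[0,0,0.8,0,-0.2],[0,0,0.8,0,-0.2],[0,0,0.8,0,-0.2],[0,0,0.7,0,-0.2],[0,0,0.4,0,-0.2],[0,0,0,0,-0.2],[0,-0.2,0,0,-0.2],[0,-0.2,0,0,-0.2],[0,-0.2,0,0,-0.2],[0,-0.15,0,0,-0.2],[0,-0.1,0,0,-0.2],[0,0,0,0,-0.2],[0,0,0,0,-0.2]],
])

```text
time_s: 26.68
ee_pos: [448.7, -124.5, 167.5]
eef_rot: [-3.141, 0.0, -2.853]
contact_force: [0.8, -0.2, -0.2]
finger_gap: 34.2
grip_force: 0.0
```

send_rows([
  [[0,0.2,0,0,-0.2],[0,0.2,0,0,-0.2],[0,0,0,0,-0.2],[0,0,0,0,-0.2],[0,0,0,0,-0.2],[0,0,0,0,-0.2],[0,0,0,0,-0.2],[0,0,0,0,-0.2],[0,0,0,0,-0.2],[0,0,0,0,-0.2],[0,0,0,0,-0.2],[0,0,0,0,-0.2]],
])

```text
time_s: 27.68
ee_pos: [445.8, -114.6, 167.3]
eef_rot: [3.142, 0.0, -2.853]
contact_force: [-0.9, -0.1, 0.5]
finger_gap: 34.1
grip_force: 0.0
```

```bash
python3 - <<'E'
from h import *
print(tilt())
E
```

```text
[ 0.005  0.009  0.004  0.001 -0.002 -0.003 -0.004]
```

Tilt is about 0.001 rad, which is level. I'll rise clear, check again and hand in.

send_rows([
  [[0,0,-0.5,0,-0.2],[0,0,-1,0,-0.2],[0,0,-1,0,-0.2],[0,0,-1,0,-0.2],[-1,0,0,0,-0.2],[-1,0.5,0,0,-0.2],[-1,1,0,0,-0.2],[-0.5,1,0,0,-0.2],[-0.5,1,0,0,-0.2],[0,1,0,0,-0.2],[0,0,0,0,-0.2],[0,0,0,0,-0.2],[0,0,0,0,-0.2],[0,0,0,0,-0.2],[0,0,0,0,-0.2]],
])

```text
time_s: 28.98
ee_pos: [509.7, 20.8, 254.8]
eef_rot: [-3.141, 0.0, -2.854]
contact_force: [-0.6, -0.0, 0.0]
finger_gap: 34.0
grip_force: 0.0
```

```bash
python3 - <<'E'
from h import *
t=tilt();print(t)
if abs(t.mean())<0.012: print(job_done())
E
```

```text
[ 0.005  0.008  0.003  0.001 -0.001 -0.002 -0.003]
the job is handed in; nothing more can be done
None
```

I handed the job in at about 29 s with both 200 g weights on the pan and the poise slid towards the tin; the beam measured level (about 0.001 rad, limit 0.025) with the arm clear, but the judge returned no verdict.

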